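# Load the electrolyte sensor cartridge and clamp it home

## Task

Load the ivory sensor cartridge upright into the dock's black pocket, its narrow navy-capped nose towards the snap-clip end; the pocket floats along its rails and is rarely centred, so feel for it until the cartridge drops in onto its sprung seat, then let go. Next swing the hinged clamp arm over and press it down until its clip snaps under the keeper and holds the cartridge fully home. Its fluid ports are brittle, so never push on the dock or clamp, nor push the cartridge against them, with more than 30 newtons, and leave the vials and bottles where they stand.

Things in the scene. Friction and masses are not known exactly. Their poses are not given: they have to be found in the camera images.
- dock: the dock, a grey casting 176 x 88 mm, 12 mm thick, fixed on the deck; origin on the deck under the mean place of the pocket. x along its length: clamp hinge at x = +70 mm, steel clip keeper on a post at x = -73 to -56 mm, 56 mm high; z up. Hinge cheeks 100 mm high at x = 56 to 86 mm, 51 mm apart overall
- pocket_mid (a point): point fixed on the dock at its x = 0, y = 0, 46 mm high: mean place of the pocket's mouth. The pocket is in a black carriage (83 x 63 mm, rim 46 mm high) that floats along the dock's x: its true centre lies anywhere from x = -9 to +9 mm of here, is not reported, and about 14 N of friction hold it there. The other axes do not float
- seat_mid (a point): point fixed on the dock at its x = 0, y = 0, 30 mm high: mean place of the seat's top. The pocket is 67 x 35 mm, its -x end narrowed to fit the nose, 1.5 mm play a side; cheeks flaring 3 mm rise 6 mm above its long sides. The sprung seat stops a cartridge 16 mm below the rim; the clamp drives it 8 mm further against 3.5 rising to 9.5 N
- cartridge_mid (a point): centre (half-way up) of the cartridge, an ivory block 64 x 32 mm, 60 high, 110 to 180 g; x along its length, z up. Main part x = -20 to +32 mm, 32 mm wide: grasp it across y, in its upper half. Nose x = -32 to -20 mm, 20 mm wide, navy cap. Foot edge chamfered 1.2 mm. Loaded, its x points along the dock's x. Centre 76 mm high when standing on the rim, 60 on the seat, 52 fully home
- cartridge_nose (a point): middle of the nose's end face, half-way up; 32 mm from the centre along the cartridge's -x
- clamp (a joint): angle of the clamp arm, rad: 0 closed and latched, level; 1.57 upright; 1.9 to 2.15 at the start, leaning back beyond the +x end. Friction of 0.16 N m holds it anywhere. Its rubber pad meets a cartridge on the seat at about 0.12; from there the thumb pad needs 2 rising to 8 N. The clip snaps at about -0.003; hard stop at -0.022. Unlatched, the spring lifts it to about 0.1
- clamp_hinge (a point): middle of the clamp's hinge pin, 90 mm above the deck; y along the pin
- thumb_pad (a point): middle of the top of the navy ribbed thumb pad (34 x 24 mm) on the outer face of the clamp arm, 112 mm from the hinge; at 0 rad it faces up, 100 mm above the deck. The arm is a bar 30 mm wide, 7 mm thick, its midplane through the hinge
- clamp_tip (a point): free end of the clamp arm, 142 mm from the hinge. The sprung clip hangs 48 mm from here off the inner face (downwards when closed), reaching 7 mm beyond this end
- vial_red: brown calibrator vial with a red cap, 22 mm wide, 45 mm high; origin under its middle. Bystander
- vial_violet: brown calibrator vial with a violet cap, 22 mm wide, 45 mm high; origin under its middle. Bystander
- reagent_bottle_0: white reagent bottle with a blue cap, 35 x 58 mm, 78 mm high; origin under its middle. Bystander
- reagent_bottle_1: brown reagent bottle with a green cap, 35 x 58 mm, 78 mm high; origin under its middle. Bystander

How it is judged:
On the way, in this order (a step that is already met when the one before it is completed fails the run):
1. the cartridge sits upright in the pocket on its seat, nose to the clip end, let go, with the clamp still open (x of cartridge_mid in the frame of dock between -0.013 and 0.013 m and y of cartridge_mid in the frame of dock between -0.004 and 0.004 m and x of cartridge_nose in the frame of dock below -0.02 m and angle between cartridge_mid's own z axis and vertical below 0.1 rad and z of cartridge_mid in the frame of dock below 0.064 m and value of joint clamp above 0.5 rad and contact force between the fingers and cartridge below 0.3 N), for 0.2 s.
2. the clamp is pressed shut and the cartridge driven home (value of joint clamp below 0.02 rad and z of cartridge_mid in the frame of dock below 0.0545 m), for 0.1 s.
At the end, for the whole second after the job is handed in: The clamp stays shut by its clip (within 0.025 rad of closed) and the cartridge stands in the pocket, nose to the clip end, upright within 0.1 rad, within 4 mm of the dock's midline and 13 mm of its middle, fully home (within 2.5 mm), at rest (x of cartridge_mid in the frame of dock between -0.013 and 0.013 m and y of cartridge_mid in the frame of dock between -0.004 and 0.004 m and x of cartridge_nose in the frame of dock below -0.02 m and angle between cartridge_mid's own z axis and vertical below 0.1 rad and z of cartridge_mid in the frame of dock below 0.0545 m and value of joint clamp below 0.025 rad and linear speed of cartridge below 0.02 m/s); the robot touches nothing.
It fails at once if the robot pushes on the dock or its clamp with more than 30 N (contact force between any of the fingers, the arm and dock above 30 N).
It fails at once if while it is being loaded (clamp open) the cartridge is pushed against the dock with more than 30 N (contact force between cartridge and dock above 30 N and value of joint clamp above 0.5 rad).
It fails at once if a vial or bottle is shifted by more than 25 mm or knocked over (distance of any of vial_red, vial_violet, reagent_bottle_0, reagent_bottle_1 from where it was at the start of the episode above 0.025 m or angle between any of vial_red, vial_violet, reagent_bottle_0, reagent_bottle_1's own z axis and vertical above 0.5 rad).
It also fails if it takes over 72 s, if anything falls off the work surface, if the arm or the gripper's body presses on something with over 40 N, if the wrist force passes 120 N, or if a joint passes its speed limit or range.

## Robot

A 7-joint arm with a two-finger parallel gripper is mounted at the origin on a cart in front of the work surface, level with it; the furniture and walls round the work are solid. World frame = base frame: x ahead of the robot, y to its left, z up, the work surface at z = 0. Lengths are in m, angles in rad, forces in N, time in s.
With the tool pointing down it reaches from about 0.35 to 0.9 m from the base axis. Payload 8.1 kg.
Tool frame: the origin (TCP) lies on the centre line of the jaws, within the pads' length; the fingertips stand 19 mm ahead of it and the grasp point (between the pads) is the TCP; z points along the fingers, y is the direction in which the jaws open and shut (so a half turn about z gives the same grasp; the last joint's range is limited). The gripper opens to 92 mm and grips with 3 to 60 N. Pads are 19 mm wide; open, the fingers measure 130 mm over their backs; the gripper's body (75 mm by 190 mm) begins 47 mm behind the grasp point.
Start: joints at [1.153, 0.434, 0.025, 1.573, -0.012, 1.134, -0.075], TCP at [0.193, -0.594, 0.246] pointing down, gripper open.
Joint ranges: [-2.62, 2.62], [-0.44, 2.09], [-1.27, 1.32], [0.08, 2.57], [-1.32, 4.46], [0.12, 2], [-2.74, 2.74]. Speed limits (rad/s): [2.22, 2.22, 3.01, 3.01, 3.14, 3.14, 3.14].

## Interface

Orientations are given as a rotation vector (axis times angle).
In Python, from cell import monitor, imaging, workorder, outline_of gives the robot as it stands.
- The arm moves only by the tool move_arm, never from a script. Its argument "series" is a list of rows, each a list of 6 numbers: the shift along the world's x, y, z in cm, then the turn, a rotation vector about the world's x, y, z in degrees. A call has 1 to 8 rows; each row shifts and turns the commanded pose from where the row before left it; what a row does not reach is not made up. A row lasts 1/10 s, in which the tool goes at most 50 mm and 8.59 degrees, less where a joint would pass 70% of its speed; a pose out of reach is approached as far as the arm can. A call with a gripper value outside its range is refused whole. "grip" is the opening, from 0 (shut) to 1 (fully open), set as the call begins (left out, the last holds). The fingers move at their own pace and stop on an object; "force" is the grip in N (left out, the last holds). Time passes only in rows, so rows that do not move let the fingers close. It gives the time, the measured TCP pose, the force and the opening at its end, in the units of the state.
- monitor.observe(): the state, without advancing time (a new reading comes with each control period).
- imaging.get_image(name): name is "scene" or "side" or "wrist"; returns a dict with "color" (420x560x3 uint8, red, green, blue), "fx", "fy", "cx", "cy" (pixels), "rvec" (rotation vector, rad) and "tvec" (3), from world to camera coordinates, as OpenCV has them; the wrist camera has in their place "mount" (4x4, takes a point from camera to tool coordinates, whose origin is the TCP and whose axes are the flange's). Camera axes: x right, y down, z forward; pixel columns grow to the right and rows downward; lengths in m; the calibration is good to about 2 mm. A picture is of the moment at which its call begins: read the wrist's pose just before it. There is no depth.
- workorder.sign_off(): hands the job in, once; it reports no verdict.
Trained networks look in the newest picture that a camera, given by its name, has taken for a name from the list of things; names that differ only in an ending like _2 or _b are one class to them, and where a whole thing is asked for, a point or a joint stands for the part that bears it (a point fixed in the world has none). Each returns a list of dicts, best first, with "p" (0 to 1); they miss things now and then, are a little off and sometimes report something else, mostly with a low value. They report only what shows in the picture. A call takes as long as a camera call.
- outline_of(camera, thing): "mask" (420x560 bool, what is visible of it) and "rect" ([left, top, width, height] in pixels, round what is visible of it).
The state is a dict: "clock": time; "joints": joint angles; "dq": joint speeds; "joint_efforts": joint torques, N m; "position": TCP position; "ee_rot": TCP orientation; "force": force on the tool from outside, world axes, zero at the start; "ft_torque": the same for the moment, N m; "width": opening from 0.0 (shut) to 1.0 (fully open).
Only numpy, scipy, OpenCV 4.12 (cv2) and the standard library are available. Lean on these libraries where they do the work, as an engineer would, in place of code of your own. Each camera call takes 0.05 s, during which the arm holds its last target. There are 200 camera calls.

## Working session

There is one attempt and no reset: what is moved stays moved. The work goes in short steps, Python scripts to look and compute and a tool call to move; the robot and the scene stay as the last step left them, time stands still between calls to the robot, and variables do not carry over. Pictures are saved under pics/ and viewed, about 8 in all and at most 12, crops included, and the job is handed in when it is done.

Besides the shell and the picture viewer there is one more tool, called after "Request:" in YAML: its name, and indented under it one key for each argument. move_arm: Moves the arm, as the interface text tells. Its arguments: {"type":"object","properties":{"series":{"type":"array"},"grip":{"type":"number"},"force":{"type":"number"}},"required":["series"]}

```bash
ls; mkdir -p pics; cat > h.py <<'E'
import numpy as np, cv2
from cell import monitor, imaging, workorder, outline_of
from scipy.spatial.transform import Rotation as R
def cam(n):
    s=monitor.observe(); im=imaging.get_image(n)
    K=np.array([[im['fx'],0,im['cx']],[0,im['fy'],im['cy']],[0,0,1]])
    if 'mount' in im:
        T=np.eye(4);T[:3,:3]=R.from_rotvec(s['ee_rot']).as_matrix();T[:3,3]=s['position']
        C=np.linalg.inv(T@np.array(im['mount']))
        rt=C[:3,:3],C[:3,3]
    else: rt=cv2.Rodrigues(np.array(im['rvec'],float))[0],np.array(im['tvec'],float).ravel()
    return im['color'],K,rt[0],rt[1]
def ray(c,u,v):
    _,K,r,t=c; d=r.T@np.linalg.inv(K)@np.array([u,v,1.]); return -r.T@t,d
def atz(c,u,v,z):
    o,d=ray(c,u,v); return o+d*(z-o[2])/d[2]
def proj(c,P):
    _,K,r,t=c; p=(r@np.atleast_2d(P).T).T+t; p=p@K.T; return p[:,:2]/p[:,2:]
def tri(obs):
    A=np.zeros((3,3));b=np.zeros(3)
    for c,u,v in obs:
        o,d=ray(c,u,v);d=d/np.linalg.norm(d);M=np.eye(3)-np.outer(d,d);A+=M;b+=M@o
    return np.linalg.solve(A,b)
def save(n,img): cv2.imwrite('pics/'+n,img[:,:,::-1])
E
python3 - <<'E'
from h import *
s=monitor.observe();print({k:np.round(v,3) for k,v in s.items()})
a=[cam(n) for n in('scene','side')]
for c,n in zip(a,('scene','side')):
    print(n,'cam at',np.round(-c[2].T@c[3],3),c[1][0,0])
    save(n+'0.png',c[0])
    for t in('dock','cartridge_mid','thumb_pad','vial_red','vial_violet','reagent_bottle_0','reagent_bottle_1'):
        for o in outline_of(n,t)[:2]:
            r=o['rect'];m=o['mask'];v,u=np.nonzero(m);print(t,round(o['p'],2),r,u.mean().round(1),v.mean().round(1),np.round(atz(c,u.mean(),v.mean(),.03),3))
E
```

```text
pics
{'clock': np.float64(0.0), 'joints': array([ 1.153,  0.435,  0.025,  1.574, -0.012,  1.134, -0.075]), 'dq': array([-0.002, -0.002,  0.001, -0.002,  0.   ,  0.002, -0.002]), 'joint_efforts': array([-0.0000e+00, -6.6784e+01,  9.8500e-01, -3.1446e+01, -6.1000e-02,
        4.3000e-02,  0.0000e+00]), 'position': array([ 0.193, -0.594,  0.245]), 'ee_rot': array([-3.101e+00, -4.920e-01,  1.000e-03]), 'force': array([ 0.102, -0.821,  0.627]), 'ft_torque': array([ 0.029, -0.022,  0.053]), 'width': np.float64(1.004)}
scene cam at [0.052 0.812 1.137] 518.5002286301232
dock 0.63 [277.2, 185.6, 67.1, 69.0] 308.8 221.8 [0.498 0.083 0.03 ]
cartridge_mid 0.76 [354.6, 149.6, 20.9, 27.2] 362.8 164.9 [ 0.488 -0.186  0.03 ]
thumb_pad 0.64 [276.0, 183.1, 26.7, 43.2] 287.4 204.7 [0.579 0.068 0.03 ]
vial_red 0.4 [294.6, 172.3, 7.7, 15.1] 298.6 178.7 [ 0.61 -0.03  0.03]
vial_violet 0.52 [295.3, 162.2, 7.8, 10.9] 301.2 166.4 [ 0.632 -0.075  0.03 ]
reagent_bottle_0 0.78 [178.1, 283.2, 22.9, 32.3] 188.8 300.9 [0.597 0.45  0.03 ]
reagent_bottle_0 0.76 [197.2, 276.9, 25.3, 29.8] 208.5 291.9 [0.575 0.404 0.0
[... 220 characters left out ...]
ock 0.58 [222.7, 146.6, 57.3, 138.5] 257.1 232.1 [0.487 0.177 0.03 ]
cartridge_mid 0.63 [230.6, 292.9, 22.4, 49.5] 240.5 314.3 [ 0.487 -0.191  0.03 ]
thumb_pad 0.89 [253.5, 150.1, 19.9, 69.9] 263.5 185.0 [0.478 0.544 0.03 ]
vial_red 0.74 [305.5, 268.7, 8.8, 23.0] 310.1 278.5 [ 0.613 -0.048  0.03 ]
vial_violet 0.71 [316.7, 276.7, 9.5, 22.3] 320.1 288.8 [ 0.631 -0.089  0.03 ]
reagent_bottle_0 0.69 [251.4, 150.1, 27.8, 71.1] 263.5 184.3 [0.478 0.55  0.03 ]
reagent_bottle_0 0.68 [282.4, 186.2, 22.5, 26.9] 293.4 200.7 [0.573 0.411 0.03 ]
reagent_bottle_1 0.69 [251.4, 150.1, 27.8, 71.1] 263.5 184.3 [0.478 0.55  0.03 ]
reagent_bottle_1 0.68 [282.4, 186.2, 22.5, 26.9] 293.4 200.7 [0.573 0.411 0.03 ]
```

```bash
python3 - <<'E'
import cv2,numpy as np
a=cv2.imread('pics/scene0.png')[140:290,255:389];b=cv2.imread('pics/side0.png')[140:350,195:345]
a=cv2.resize(a,None,fx=3,fy=3,interpolation=2);b=cv2.resize(b,None,fx=2.6,fy=2.6,interpolation=2)
o=np.zeros((600,800,3),np.uint8);o[:450,:402]=a;o[:546,405:795]=b[:546,:390];cv2.imwrite('pics/c0.png',o)
E
```

```text
(no output)
```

View pics/c0.png

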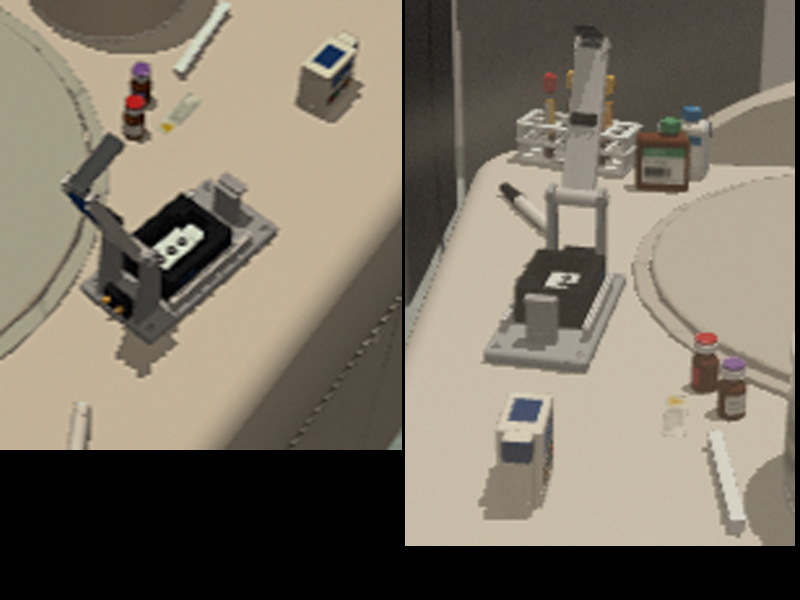

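Request:
move_arm:
  series:
    - [3,3.9,0.7,0,0,8]
    - [3,3.9,0.7,0,0,8]
    - [3,3.9,0.7,0,0,8]
    - [3,3.9,0.7,0,0,8]
    - [3,3.9,0.7,0,0,8]
    - [3,3.9,0.7,0,0,8]
    - [3,3.9,0.7,0,0,8]
    - [3,3.9,0.7,0,0,8]
  grip: 1

```text
clock: 1.6
position: [0.4344, -0.2807, 0.3024]
ee_rot: [2.364, 2.068, 0.0]
force: [0.8, -1.4, 0.0]
width: 1.005
```

Request:
move_arm:
  series:
    - [3,3.9,0,0,0,8]
    - [2,3,0,0,0,0]
    - [0,0,0,0,0,0]
    - [0,0,0,0,0,0]

```text
clock: 2.0
position: [0.4837, -0.2128, 0.3017]
ee_rot: [2.219, 2.224, -0.0]
force: [0.1, -1.6, -1.0]
width: 1.002
```

```bash
python3 - <<'E'
from h import *
c=cam('wrist');save('w1.png',c[0]);s=monitor.observe();print(np.round(s['position'],3),np.round(s['ee_rot'],3),np.round(s['joints'],2))
for t in('dock','cartridge_mid','thumb_pad'):
    for o in outline_of('wrist',t)[:2]:
        v,u=np.nonzero(o['mask']);print(t,round(o['p'],2),o['rect'],np.round(atz(c,u.mean(),v.mean(),.06),3))
E
```

```text
[ 0.483 -0.214  0.302] [ 2.221e+00  2.221e+00 -1.000e-03] [ 0.65  0.27 -0.42  1.7   0.12  1.2   0.2 ]
dock 0.55 [248.9, 1.4, 55.1, 6.6] [ 0.494 -0.03   0.06 ]
dock 0.45 [387.8, 42.9, 33.5, 25.2] [ 0.619 -0.079  0.06 ]
cartridge_mid 0.88 [262.9, 128.8, 28.8, 61.5] [ 0.485 -0.183  0.06 ]
```

View pics/w1.png

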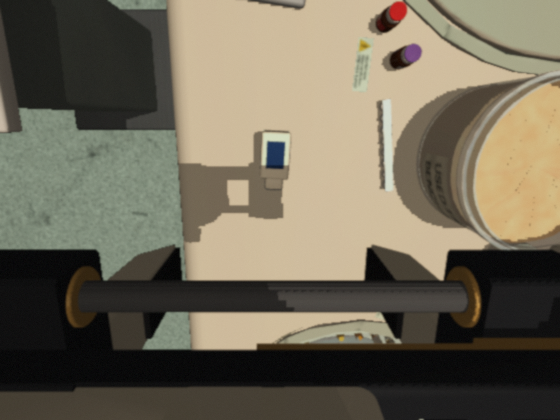

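```bash
cat >> h.py <<'E'
from scipy.optimize import minimize
def box(x0,x1,y0,y1,z0,z1): return np.array([[x,y,z] for x in(x0,x1) for y in(y0,y1) for z in(z0,z1)])
CART=[box(-.02,.032,-.016,.016,0,.06),box(-.032,-.02,-.01,.01,0,.06)]
def W(p,P): c,s=np.cos(p[2]),np.sin(p[2]); return np.c_[p[0]+c*P[:,0]-s*P[:,1],p[1]+s*P[:,0]+c*P[:,1],P[:,2]]
def render(c,boxes,p,S=4):
    m=np.zeros((420*S,560*S),np.uint8)
    for b in boxes:
        q=proj(c,W(p,b)); h=cv2.convexHull(((q+.5)*S*16).astype(np.int32)); cv2.fillConvexPoly(m,h,1,shift=4)
    return cv2.resize(m.astype(np.float32),(560,420),interpolation=cv2.INTER_AREA)
def fit(views,boxes,p0):
    def cost(p): return sum(1-np.minimum(r,m).sum()/np.maximum(r,m).sum() for c,m in views for r in[render(c,boxes,p)])
    sim=np.array([p0]+[np.array(p0)+d for d in([.01,0,0],[0,.01,0],[0,0,.2])])
    r=minimize(cost,p0,method='Nelder-Mead',options=dict(initial_simplex=sim,xatol=1e-4,fatol=1e-4,maxiter=150)); return r.x,r.fun
E
python3 - <<'E'
from h import *
V=[]
for n in('wrist','scene','side'):
    c=cam(n);o=outline_of(n,'cartridge_mid')
    if o: V.append((c,o[0]['mask'].astype(np.float32)));print(n,o[0]['p'],fit(V[-1:],CART,[.487,-.19,1.57]))
print(fit(V,CART,[.487,-.19,1.57]))
E
```

```text
wrist 0.7 (array([ 0.48455252, -0.18692475,  1.51535484]), np.float64(0.08458495140075684))
scene 0.56 (array([ 0.48712478, -0.19191093,  1.6074211 ]), np.float64(0.11121255159378052))
side 0.73 (array([ 0.4865735 , -0.18891381,  1.50055693]), np.float64(0.057477593421936035))
(array([ 0.48566266, -0.18763794,  1.53630081]), np.float64(0.32692623138427734))
```

Request:
move_arm:
  series:
    - [0.25,2.9,0,0,0,-2]
    - [0,0,-4.9,0,0,0]
    - [0,0,-4.9,0,0,0]
    - [0,0,-4.9,0,0,0]
    - [0,0,-4.9,0,0,0]
    - [0,0,-3.4,0,0,0]
    - [0,0,-2,0,0,0]
    - [0,0,0,0,0,0]

```text
clock: 3.3
position: [0.4841, -0.1838, 0.0492]
ee_rot: [-2.256, -2.18, 0.004]
force: [-0.1, 0.7, 0.1]
width: 0.999
```

Request:
move_arm:
  series:
    - [0,0,0,0,0,0]
    - [0,0,0,0,0,0]
    - [0,0,0,0,0,0]
    - [0,0,0,0,0,0]
    - [0,0,0,0,0,0]
    - [0,0,0,0,0,0]
    - [0,0,0,0,0,0]
    - [0,0,0,0,0,0]
  grip: 0
  force: 25

```text
clock: 4.1
position: [0.486, -0.1843, 0.0517]
ee_rot: [-2.259, -2.183, 0.0]
force: [-0.1, 0.3, 1.6]
width: 0.351
```

Request:
move_arm:
  series:
    - [0,0,3,0,0,0]
    - [0,0,4.9,0,0,0]
    - [0,0,4.9,0,0,0]
    - [0,2.5,4.0,0,0,0]
    - [0,4.5,2,0,0,0]
    - [0,4.9,0.5,0,0,0]
    - [0,2,0,0,0,0]
    - [0,0,0,0,0,0]

```text
clock: 4.9
position: [0.4858, -0.0413, 0.2452]
ee_rot: [-2.253, -2.19, -0.002]
force: [0.4, 0.2, -0.6]
width: 0.35
```

Request:
move_arm:
  series:
    - [0,0,0,0,0,0]
    - [0,0,0,0,0,0]
    - [0,0,0,0,0,0]

```text
clock: 5.2
position: [0.4858, -0.0467, 0.2444]
ee_rot: [-2.261, -2.18, 0.001]
force: [0.2, -0.4, -1.0]
width: 0.349
```

```bash
python3 - <<'E'
from h import *
c=cam('wrist');save('w2.png',c[0]);s=monitor.observe();print(np.round(s['position'],4),np.round(s['ee_rot'],3),np.round(s['joints'],2),s['force'],np.round(-c[2].T@c[3],3))
d=c[0].copy()
for y in(0.09,):
  for q in proj(c,W([.49,y,1.57],np.array([[x,yy,.012] for x in(-.088,.088) for yy in(-.044,.044)]))): cv2.circle(d,tuple(int(i) for i in q),3,(255,0,0),-1)
save('w2a.png',cv2.resize(d,(800,600),interpolation=2))
E
```

```text
[ 0.4859 -0.0465  0.2444] [-2.261e+00 -2.181e+00  1.000e-03] [ 0.4   0.26 -0.51  1.87  0.14  1.05 -0.2 ] [ 0.05099391 -0.17229918 -2.16718371] [0.488 0.024 0.384]
```

View pics/w2a.png

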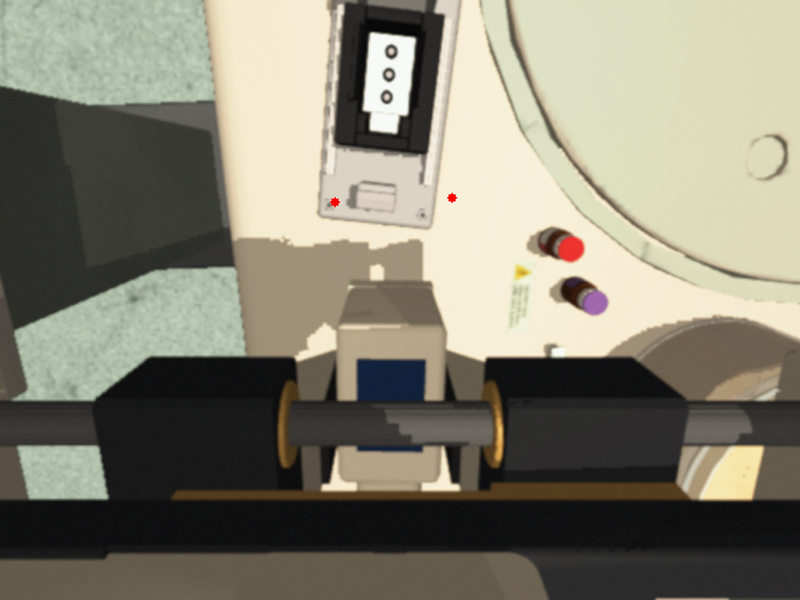

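Request:
move_arm:
  series:
    - [0,3,0,0,0,0]
    - [0,2.5,0,0,0,0]
    - [0,0,0,0,0,0]
    - [0,0,0,0,0,0]
    - [0,0,0,0,0,0]
    - [0,0,0,0,0,0]

```text
clock: 5.85
position: [0.486, 0.0085, 0.2446]
ee_rot: [2.261, 2.181, -0.001]
force: [0.1, 0.5, -1.7]
width: 0.351
```

```bash
python3 - <<'E'
from h import *
c=cam('wrist');save('w3.png',c[0]);s=monitor.observe();print(np.round(s['position'],4),np.round(s['ee_rot'],3),c[1][0,0])
im=imaging.get_image('wrist');print(np.round(im['mount'],3))
d=cv2.resize(c[0][0:230,180:400],None,fx=2.6,fy=2.6,interpolation=2);save('w3a.png',d)
import pickle;pickle.dump(c,open('w3.pkl','wb'))
E
```

```text
[0.486  0.0087 0.2446] [ 2.261e+00  2.181e+00 -1.000e-03] 342.054370955583
[[-0.001 -0.965 -0.261  0.071]
 [ 1.    -0.001  0.    -0.   ]
 [-0.001 -0.261  0.965 -0.139]
 [ 0.     0.     0.     1.   ]]
```

View pics/w3a.png

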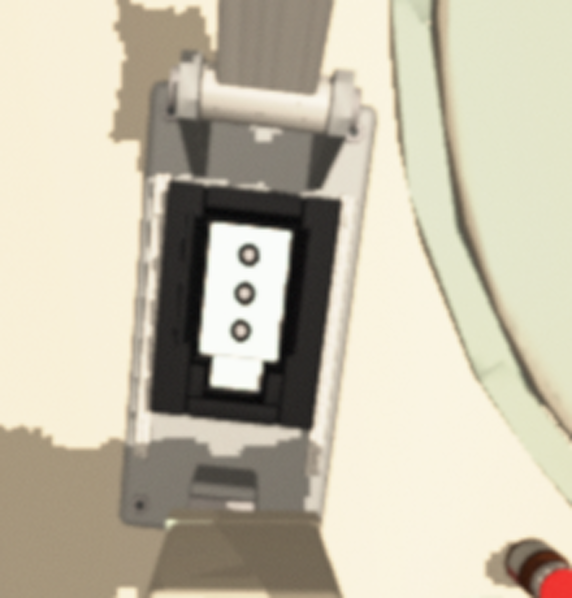

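```bash
python3 - <<'E'
from h import *
import pickle;c=pickle.load(open('w3.pkl','rb'))
g=lambda u,v,z: atz(c,u/2.6+180-.3,v/2.6-.3,z)[:2]
L=lambda n,P,z: (lambda q:(print(n,np.round(q,4).tolist(),'|', [round(float(np.degrees(np.arctan2(*(q[(i+1)%len(q)]-q[i])[::-1]))),1) for i in range(len(q))]),q)[1])(np.array([g(*p,z) for p in P]))
B=L('base',[(121,522),(150,85),(376,110),(320,523)],.012)
C=L('carr',[(150,411),(170,181),(341,200),(308,429)],.049)
S=L('seat',[(200,354),(209,222),(292,230),(278,362)],.030)
L('nose',[(209,391),(263,391)],.030);L('screws',[(249,254),(245,293),(241,330)],.03)
print('carr centre',C.mean(0),'hinge',L('h',[(188,95),(342,112)],.094).mean(0))
# held cartridge: top corners
E
```

```text
base [[0.4331, -0.0066], [0.4564, 0.1629], [0.5421, 0.1511], [0.5185, -0.0102]] | [82.2, -7.9, -98.3, 177.6]
carr [[0.4525, 0.0441], [0.4647, 0.1238], [0.5245, 0.1154], [0.5115, 0.0352]] | [81.3, -8.0, -99.2, 171.4]
seat [[0.4713, 0.0634], [0.4771, 0.1116], [0.5081, 0.1076], [0.5016, 0.0592]] | [83.2, -7.3, -97.7, 172.2]
nose [[0.4742, 0.0491], [0.4954, 0.0483]] | [-2.1, 177.9]
screws [[0.4917, 0.0996], [0.4896, 0.0855], [0.4876, 0.0719]] | [-98.2, -98.5, 81.7]
h [[0.4745, 0.1413], [0.5202, 0.1351]] | [-7.9, 172.1]
carr centre [0.48829268 0.07963337] hinge [0.4973511  0.13820133]
```

```bash
python3 - <<'E'
from h import *
c=cam('wrist');s=monitor.observe();p=s['position'];Rm=R.from_rotvec(s['ee_rot']).as_matrix();print(p,np.degrees(np.arctan2(Rm[1,0],Rm[0,0])))
d=cv2.resize(c[0][185:325,225:325],None,fx=4,fy=4,interpolation=2)
for dx in(-.0035,0):
  for m,col in((CART,(255,0,0)),):
    for b in m:
      P=b+[dx,0,0]; yaw=np.arctan2(Rm[1,0],Rm[0,0]); Q=W([p[0],p[1],yaw],P); Q[:,2]+=p[2]-.0517
      for q in proj(c,Q): cv2.circle(d,tuple(int(round((a-o+.5)*4)) for a,o in zip(q,(225,185))),2,(255,0,0) if dx else (0,255,0),-1)
save('w4.png',d)
E
```

```text
[0.48600302 0.00901918 0.24469508] 87.96709657150997
```

View pics/w4.png

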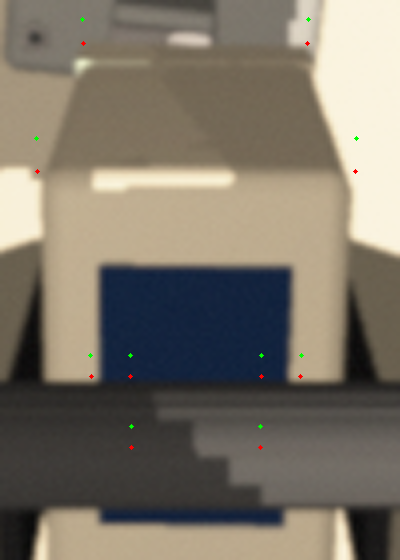

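```bash
cat >> h.py <<'E'
DOCK=[.488,.0712,np.radians(82)]
def clampboxes(a):
    arm=[(0,.142,-.0035,.0035),(.138,.149,-.05,0),(.095,.129,.0035,.01)]; out=[]
    for l0,l1,n0,n1 in arm:
        w=.015 if n0>-.01 else .01
        out.append(np.array([[.07-np.cos(a)*l+np.sin(a)*n,y,.09+np.sin(a)*l+np.cos(a)*n] for l in(l0,l1) for n in(n0,n1) for y in(-w,w)]))
    return out
E
python3 - <<'E'
from h import *
for n in('side','scene'):
    c=cam(n)
    for o in outline_of(n,'thumb_pad')[:1]:
        m=o['mask'].astype(np.float32);print(n,o['p'],o['rect'])
        r=[(round(float(np.minimum(q,m).sum()/np.maximum(q,m).sum()),3),round(a,2)) for a in np.arange(1.8,2.3,.05) for q in[render(c,clampboxes(a),DOCK)]]
        print(r)
    q=c[0].copy();
    for b in clampboxes(2.0):
        for k in proj(c,W(DOCK,b)): q[int(k[1]),int(k[0])]=(255,0,0)
    u0,v0=(205,110) if n=='side' else (240,130)
    save(n+'5.png',cv2.resize(q[v0:v0+150,u0:u0+100],None,fx=4,fy=4,interpolation=0))
a=np.hstack([cv2.imread('pics/side5.png'),cv2.imread('pics/scene5.png')]);cv2.imwrite('pics/c5.png',a)
E
```

```text
side 0.57 [252.5, 152.7, 24.1, 66.9]
[(0.504, np.float64(1.8)), (0.526, np.float64(1.85)), (0.546, np.float64(1.9)), (0.567, np.float64(1.95)), (0.586, np.float64(2.0)), (0.596, np.float64(2.05)), (0.603, np.float64(2.1)), (0.607, np.float64(2.15)), (0.611, np.float64(2.2)), (0.617, np.float64(2.25))]
scene 0.69 [275.1, 185.1, 74.6, 66.6]
[(0.091, np.float64(1.8)), (0.108, np.float64(1.85)), (0.127, np.float64(1.9)), (0.147, np.float64(1.95)), (0.16, np.float64(2.0)), (0.137, np.float64(2.05)), (0.109, np.float64(2.1)), (0.096, np.float64(2.15)), (0.087, np.float64(2.2)), (0.077, np.float64(2.25))]
```

View pics/c5.png

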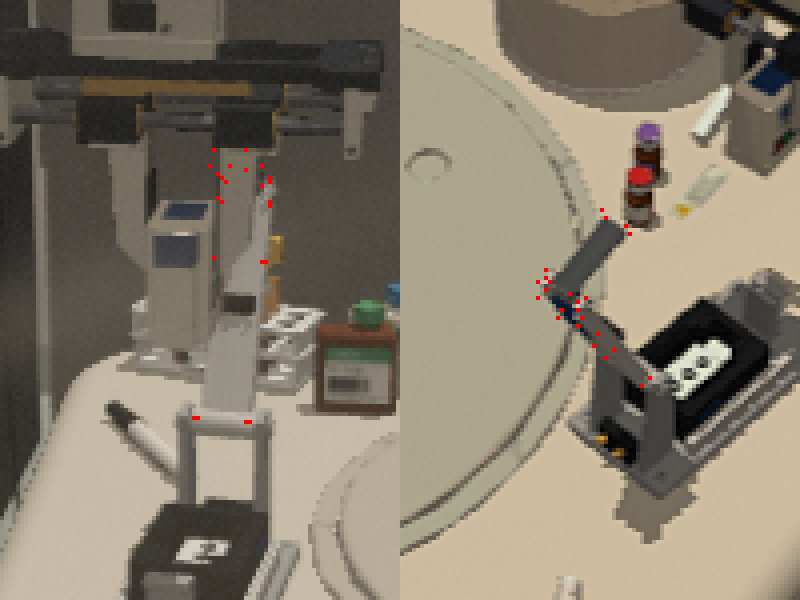

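Request:
move_arm:
  series:
    - [0,2,-2,0,0,-3]
    - [0,2.6,-3,0,0,-3]
    - [-0.1,0,-4,0,0,0]
    - [0,0,-3,0,0,0]
    - [0,0,-1,0,0,0]
    - [0,0,0,0,0,0]
    - [0,0,0,0,0,0]
    - [0,0,0,0,0,0]

```text
clock: 7.0
position: [0.4862, 0.0558, 0.1163]
ee_rot: [2.37, 2.06, 0.004]
force: [0.6, -0.1, -0.9]
width: 0.348
```

```bash
python3 - <<'E'
from h import *
c=cam('wrist');s=monitor.observe();p=s['position'];Rm=R.from_rotvec(s['ee_rot']).as_matrix();print(p,np.degrees(np.arctan2(Rm[1,0],Rm[0,0])),s['force'],Rm[2])
import pickle;pickle.dump((c,p),open('w6.pkl','wb'))
save('w6.png',cv2.resize(c[0][0:300,180:400],None,fx=2,fy=2,interpolation=2))
E
```

```text
[0.48607383 0.05573877 0.11619268] 82.00452787809843 [-0.12458705  0.20890587 -1.8490564 ] [ 5.82070148e-04  2.65723918e-03 -9.99996300e-01]
```

View pics/w6.png

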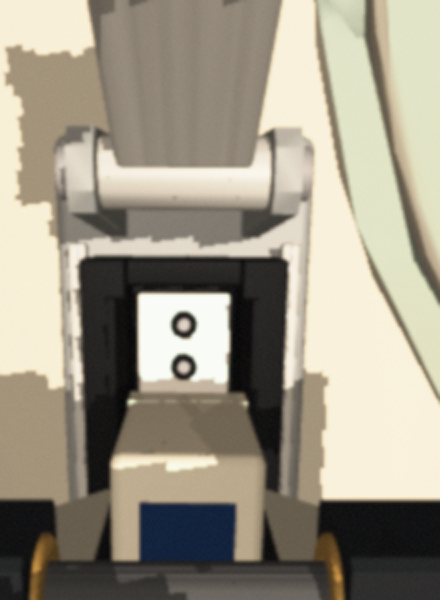

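```bash
python3 - <<'E'
from h import *
import pickle;c,p=pickle.load(open('w6.pkl','rb'))
a=np.radians(82);ex=np.array([np.cos(a),np.sin(a)]);ey=np.array([-ex[1],ex[0]])
def f(n,u,v,z):
    q=atz(c,u/2+180-.25,v/2-.25,z)[:2]-p[:2];print(n,'rel TCP dock-x %.1f y %.1f mm'%(1e3*q@ex,1e3*q@ey))
f('cart edge L',127,400,.0652);f('cart edge R',248,400,.0652)
f('top edge L',112,455,.1245);f('top R',264,455,.1245)
f('carr outer L',81,259,.046);f('carr outer R',288,259,.046)
f('carr L lower',88,490,.052);f('carr R lower',284,490,.052)
f('screw1',183.5,324,.03);f('screw2',183.5,367,.03)
f('label L',138,292,.03);f('label R',231,292,.03)
f('hinge mid',185,188,.097)
E
```

```text
cart edge L rel TCP dock-x 26.3 y 17.0 mm
cart edge R rel TCP dock-x 26.3 y -17.6 mm
top edge L rel TCP dock-x 28.7 y 15.1 mm
top R rel TCP dock-x 28.7 y -15.4 mm
carr outer L rel TCP dock-x 65.0 y 31.3 mm
carr outer R rel TCP dock-x 64.9 y -30.4 mm
carr L lower rel TCP dock-x -6.0 y 31.1 mm
carr R lower rel TCP dock-x -6.1 y -31.0 mm
screw1 rel TCP dock-x 43.8 y 0.8 mm
screw2 rel TCP dock-x 29.4 y 0.8 mm
label L rel TCP dock-x 54.1 y 15.6 mm
label R rel TCP dock-x 54.1 y -14.6 mm
hinge mid rel TCP dock-x 81.5 y 0.4 mm
```

Request:
move_arm:
  series:
    - [0,0,-0.4,0,0,0]
    - [0.09,0.7,0,0,0,0]
    - [0.09,0.7,0,0,0,0]
    - [0.08,0.7,0,0,0,0]
    - [0.08,0.7,0,0,0,0]
    - [0,0,0,0,0,0]
    - [0,0,0,0,0,0]

```text
clock: 7.75
position: [0.4883, 0.084, 0.1107]
ee_rot: [2.37, 2.063, -0.0]
force: [0.4, -0.3, -1.4]
width: 0.341
```

Request:
move_arm:
  series:
    - [0,0,-0.3,0,0,0]
    - [0,0,-0.2,0,0,0]
    - [0,0,-0.2,0,0,0]
    - [0,0,-0.1,0,0,0]
    - [0,0,-0.1,0,0,0]
    - [0,0,0,0,0,0]
    - [0,0,0,0,0,0]

```text
clock: 8.45
position: [0.4884, 0.0837, 0.1018]
ee_rot: [2.37, 2.062, 0.0]
force: [0.0, 0.9, -2.0]
width: 0.347
```

Request:
move_arm:
  series:
    - [0.08,0,-0.1,0,0,0]
    - [0,0,-0.1,0,0,0]
    - [0,0,-0.1,0,0,0]
    - [0,0,-0.1,0,0,0]
    - [0,0,-0.1,0,0,0]
    - [0,0,0,0,0,0]
    - [0,0,0,0,0,0]

```text
clock: 9.15
position: [0.4892, 0.0837, 0.0967]
ee_rot: [-2.37, -2.062, 0.0]
force: [0.6, 0.0, -0.6]
width: 0.35
```

Foot is at about 45 mm with no force; continue gently.

Request:
move_arm:
  series:
    - [0,0,-0.1,0,0,0]
    - [0,0,-0.1,0,0,0]
    - [0,0,-0.1,0,0,0]
    - [0,0,-0.1,0,0,0]
    - [0,0,0,0,0,0]
    - [0,0,0,0,0,0]

```text
clock: 9.75
position: [0.4892, 0.0837, 0.0927]
ee_rot: [2.37, 2.062, -0.0]
force: [0.4, -0.5, -2.1]
width: 0.348
```

Request:
move_arm:
  series:
    - [0,0,-0.1,0,0,0]
    - [0,0,-0.1,0,0,0]
    - [0,0,-0.1,0,0,0]
    - [0,0,-0.1,0,0,0]
    - [0,0,-0.1,0,0,0]
    - [0,0,-0.1,0,0,0]
    - [0,0,0,0,0,0]
    - [0,0,0,0,0,0]

```text
clock: 10.55
position: [0.4892, 0.0837, 0.0867]
ee_rot: [-2.37, -2.062, -0.0]
force: [0.0, -0.2, -1.5]
width: 0.347
```

Request:
move_arm:
  series:
    - [0,0,-0.1,0,0,0]
    - [0,0,-0.1,0,0,0]
    - [0,0,-0.1,0,0,0]
    - [0,0,-0.1,0,0,0]
    - [0,0,0,0,0,0]
    - [0,0,0,0,0,0]

```text
clock: 11.15
position: [0.4892, 0.0837, 0.0827]
ee_rot: [-2.37, -2.062, 0.0]
force: [0.1, -0.5, -0.9]
width: 0.349
```

Request:
move_arm:
  series:
    - [0,0,-0.1,0,0,0]
    - [0,0,-0.1,0,0,0]
    - [0,0,0,0,0,0]
    - [0,0,0,0,0,0]

```text
clock: 11.55
position: [0.4893, 0.0838, 0.0809]
ee_rot: [2.37, 2.062, 0.0]
force: [-0.4, -0.4, 2.5]
width: 0.346
```

```bash
python3 - <<'E'
from h import *
s=monitor.observe();print(s['position'],s['force'],s['joints'])
o=[]
for n,u0,v0 in(('side',205,150),('scene',250,150),('wrist',200,20)):
    c=cam(n); k=4 if n!='wrist' else 2; w=66 if n!='wrist' else 130
    o.append(cv2.resize(c[0][v0:v0+(130 if k==4 else 260),u0:u0+w],None,fx=k,fy=k,interpolation=2))
save('c7.png',np.hstack(o))
E
```

```text
[0.4893135  0.08376532 0.08089673] [-0.35603793 -0.41058479  2.53742894] [ 0.07051706  0.48740449 -0.45869624  2.03209743  0.33082481  0.69275408
 -0.73823227]
```

View pics/c7.png

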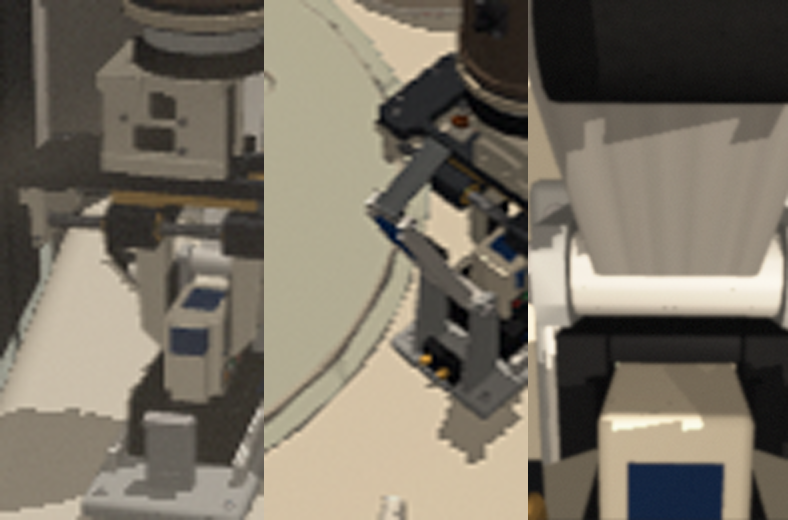

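Request:
move_arm:
  series:
    - [0,0,0,0,0,0]
    - [0,0,0,0,0,0]
    - [0,0,0,0,0,0]
    - [0,0,0,0,0,0]
    - [0,0,0,0,0,0]
    - [0,0,0,0,0,0]
  grip: 0.7

```text
clock: 12.3
position: [0.4892, 0.0837, 0.0807]
ee_rot: [-2.37, -2.062, 0.0]
force: [0.1, -0.2, -0.9]
width: 0.699
```

Request:
move_arm:
  series:
    - [0,0,0.5,0,0,0]
    - [0,0,1,0,0,0]
    - [0,0,1.5,0,0,0]
    - [0,-2,0,0,0,0]
    - [0,-4,3,0,0,0]
    - [0,-4,4,0,0,0]
    - [0,0,2,0,0,0]
    - [0,0,0,0,0,0]

```text
clock: 13.1
position: [0.491, -0.0126, 0.1997]
ee_rot: [2.37, 2.056, 0.007]
force: [0.2, 1.0, 0.7]
width: 0.703
```

```bash
python3 - <<'E'
from h import *
c=cam('wrist');s=monitor.observe();p=s['position'];print(p,s['force'],s['width'])
d=c[0].copy();
import pickle;pickle.dump(c,open('w8.pkl','wb'))
# predicted top at seated (z=.09), model dock x offset 8
for dx in(.0085,):
  for b in CART:
    Q=W(DOCK,b+[dx,0,.03])
    for q in proj(c,Q[1::2]): d[int(round(q[1])),int(round(q[0]))]=(255,0,0)
save('w8.png',cv2.resize(d[0:200,200:400],None,fx=3,fy=3,interpolation=0))
E
```

```text
[ 0.49009323 -0.01190433  0.1979669 ] [-0.75151985  0.6384863  -0.31462526] 0.7002815611120935
```

View pics/w8.png

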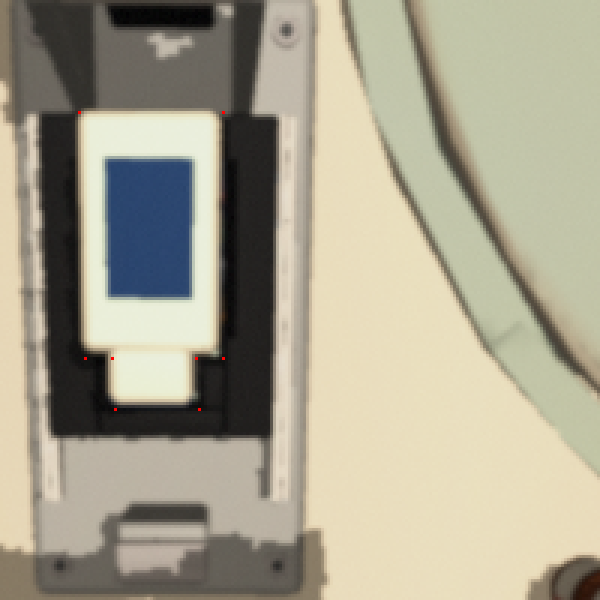

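Request:
move_arm:
  series:
    - [0,0,4,0,0,0]
    - [0,0,4.5,0,0,0]
    - [0.3,3,3,0,0,0]
    - [0.4,4.8,0,0,0,0]
    - [0.5,4.9,0,0,0,0]
    - [0.5,4.9,0,0,0,0]
    - [0.5,4.9,0,0,0,0]
    - [0.4,4.9,0,0,0,0]
  grip: 0

```text
clock: 13.95
position: [0.5144, 0.2648, 0.3102]
ee_rot: [-2.369, -2.063, 0.002]
force: [0.4, -0.2, 0.6]
width: 0.052
```

Request:
move_arm:
  series:
    - [0,1,0,0,0,0]
    - [0,0,0,0,0,0]
    - [0,0,0,0,0,0]
    - [0,0,0,0,0,0]

```text
clock: 14.35
position: [0.5155, 0.2703, 0.3108]
ee_rot: [2.372, 2.058, -0.002]
force: [1.1, -0.7, 0.2]
width: 0.006
```

```bash
python3 - <<'E'
from h import *
s=monitor.observe();p=s['position'];a=DOCK[2];q=p[:2]-DOCK[:2];print(p,s['ee_rot'],s['force'],s['width'],s['joints'].round(2),'dock x,y',q@[np.cos(a),np.sin(a)],q@[-np.sin(a),np.cos(a)])
E
```

```text
[0.51554685 0.27034887 0.31080578] [ 2.37186044e+00  2.05849037e+00 -1.58716031e-03] [ 1.13808483 -0.73887984  0.19104103] 0.006028132288328539 [-0.13  0.39 -0.63  1.54  0.24  1.28 -0.93] dock x,y 0.20104454776964992 0.0004374047862785273
```

Request:
move_arm:
  series:
    - [0,0,-4,0,0,0]
    - [0,0,-4,0,0,0]
    - [0,0,-2.1,0,0,0]
    - [-0.14,-1,0,0,0,0]
    - [-0.28,-2,0,0,0,0]
    - [-0.28,-2,0,0,0,0]
    - [0,0,0,0,0,0]
    - [0,0,0,0,0,0]

```text
clock: 15.15
position: [0.5091, 0.2212, 0.2117]
ee_rot: [2.372, 2.058, 0.003]
force: [0.4, -0.1, -0.7]
width: 0.003
```

Request:
move_arm:
  series:
    - [-0.14,-1,0,0,0,0]
    - [-0.14,-1,0,0,0,0]
    - [-0.14,-1,0,0,0,0]
    - [-0.14,-1,0,0,0,0]
    - [0,0,0,0,0,0]
    - [0,0,0,0,0,0]

```text
clock: 15.75
position: [0.5024, 0.1815, 0.2098]
ee_rot: [2.371, 2.06, -0.002]
force: [-0.1, 0.6, 1.2]
width: 0.003
```

```bash
cat >> h.py <<'E'
def dk():
    s=monitor.observe();p=s['position'];a=DOCK[2];q=p[:2]-DOCK[:2];print(p.round(4),s['force'].round(1),'dock x,y',(q@[np.cos(a),np.sin(a)]).round(4),(q@[-np.sin(a),np.cos(a)]).round(4))
E
python3 - <<'E'
from h import *
dk()
a=cam('side')[0][100:250,180:330];b=cam('scene')[0][110:260,230:380]
save('c9.png',cv2.resize(np.hstack([a,b]),None,fx=2.6,fy=2.6,interpolation=2))
E
```

```text
[0.5024 0.1815 0.2098] [-0.1  0.6  1.2] dock x,y 0.1112 0.0011
```

View pics/c9.png

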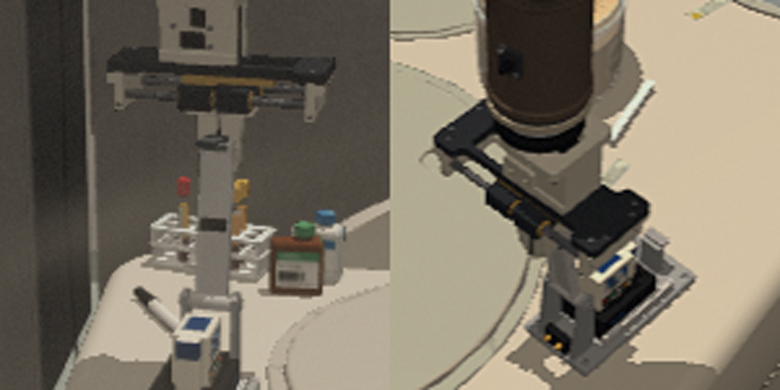

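Request:
move_arm:
  series:
    - [-0.14,-1,0,0,0,0]
    - [-0.14,-1,0,0,0,0]
    - [-0.14,-1,0,0,0,0]
    - [-0.14,-1,0,0,0,0]
    - [-0.14,-1,0,0,0,0]
    - [-0.14,-1,0,0,0,0]
    - [-0.14,-1,0,0,0,0]
    - [-0.14,-1,0,0,0,0]

```text
clock: 16.65
position: [0.4913, 0.1014, 0.2101]
ee_rot: [2.371, 2.061, -0.0]
force: [0.5, 1.7, -0.4]
width: 0.007
```

Request:
move_arm:
  series:
    - [-0.14,-1,-0.6,0,0,0]
    - [-0.13,-0.9,-0.7,0,0,0]
    - [-0.11,-0.8,-0.7,0,0,0]
    - [-0.08,-0.6,-0.7,0,0,0]
    - [-0.07,-0.5,-0.7,0,0,0]
    - [-0.05,-0.4,-0.6,0,0,0]
    - [0,0,0,0,0,0]

```text
clock: 17.35
position: [0.4849, 0.0597, 0.169]
ee_rot: [-2.37, -2.061, 0.003]
force: [0.7, -0.0, 0.7]
width: 0.004
```

```bash
python3 - <<'E'
from h import *
dk()
a=cam('side')[0][100:250,180:330];b=cam('scene')[0][110:260,230:380]
save('c10.png',cv2.resize(np.hstack([a,b]),None,fx=2.6,fy=2.6,interpolation=2))
E
```

```text
[0.4849 0.0597 0.169 ] [ 0.7 -0.   0.7] dock x,y -0.0118 0.0015
```

View pics/c10.png

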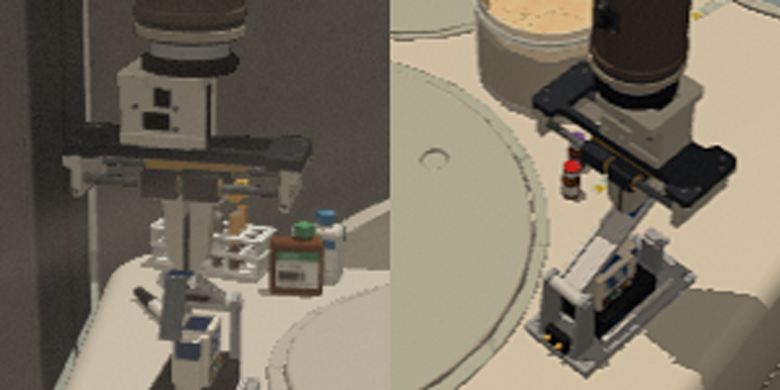

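Request:
move_arm:
  series:
    - [-0.07,-0.5,-0.6,0,0,0]
    - [-0.07,-0.5,-0.6,0,0,0]
    - [-0.05,-0.4,-0.6,0,0,0]
    - [-0.05,-0.4,-0.5,0,0,0]
    - [-0.03,-0.2,-0.5,0,0,0]
    - [0,0,-0.3,0,0,0]
    - [0,0,0,0,0,0]
    - [0,0,0,0,0,0]

```text
clock: 18.25
position: [0.4829, 0.0405, 0.1391]
ee_rot: [-2.37, -2.062, 0.0]
force: [0.3, 0.8, 0.0]
width: 0.003
```

Request:
move_arm:
  series:
    - [-0.05,-0.3,-0.3,0,0,0]
    - [-0.05,-0.3,-0.3,0,0,0]
    - [0,-0.1,-0.2,0,0,0]
    - [0,0,-0.2,0,0,0]
    - [0,0,-0.1,0,0,0]
    - [0,0,0,0,0,0]

```text
clock: 18.85
position: [0.4818, 0.033, 0.128]
ee_rot: [2.371, 2.061, -0.001]
force: [0.5, -0.3, 1.5]
width: 0.006
```

Request:
move_arm:
  series:
    - [0,0,-0.1,0,0,0]
    - [0,0,-0.1,0,0,0]
    - [0,0,-0.1,0,0,0]
    - [0,0,-0.1,0,0,0]
    - [0,0,-0.1,0,0,0]
    - [0,0,0,0,0,0]

```text
clock: 19.45
position: [0.4819, 0.0328, 0.1232]
ee_rot: [2.37, 2.061, -0.001]
force: [-0.4, -4.7, 4.3]
width: 0.006
```

Request:
move_arm:
  series:
    - [0,0,-0.1,0,0,0]
    - [0,0,-0.1,0,0,0]
    - [0,0,0,0,0,0]
    - [0,0,0,0,0,0]

```text
clock: 19.85
position: [0.4819, 0.0326, 0.1212]
ee_rot: [2.37, 2.061, -0.001]
force: [-0.5, -4.1, 5.2]
width: 0.007
```

Request:
move_arm:
  series:
    - [0,0,-0.1,0,0,0]
    - [0,0,-0.05,0,0,0]
    - [0,0,-0.05,0,0,0]
    - [0,0,0,0,0,0]
    - [0,0,0,0,0,0]

```text
clock: 20.35
position: [0.4819, 0.0324, 0.1193]
ee_rot: [2.37, 2.06, -0.001]
force: [-2.0, -5.5, 7.7]
width: 0.003
```

Request:
move_arm:
  series:
    - [0,0,-0.05,0,0,0]
    - [0,0,-0.05,0,0,0]
    - [0,0,0,0,0,0]
    - [0,0,0,0,0,0]

```text
clock: 20.75
position: [0.4818, 0.0324, 0.1182]
ee_rot: [2.371, 2.06, -0.002]
force: [-2.1, -6.0, 6.8]
width: 0.006
```

Request:
move_arm:
  series:
    - [0,0,-0.05,0,0,0]
    - [0,0,-0.05,0,0,0]
    - [0,0,0,0,0,0]
    - [0,0,0,0,0,0]

```text
clock: 21.15
position: [0.4818, 0.0323, 0.1172]
ee_rot: [2.371, 2.06, -0.002]
force: [-1.3, -4.7, 7.1]
width: 0.007
```

Request:
move_arm:
  series:
    - [0,0,-0.05,0,0,0]
    - [0,0,-0.05,0,0,0]
    - [0,0,0,0,0,0]
    - [0,0,0,0,0,0]

```text
clock: 21.55
position: [0.4819, 0.0323, 0.1164]
ee_rot: [2.37, 2.06, -0.002]
force: [-3.3, -7.1, 9.6]
width: 0.005
```

Request:
move_arm:
  series:
    - [0,0,-0.05,0,0,0]
    - [0,0,-0.05,0,0,0]
    - [0,0,0,0,0,0]
    - [0,0,0,0,0,0]

```text
clock: 21.95
position: [0.482, 0.0323, 0.1162]
ee_rot: [2.37, 2.059, -0.002]
force: [-6.8, -6.8, 21.7]
width: 0.004
```

Request:
move_arm:
  series:
    - [0,0,0.1,0,0,0]
    - [0,0,0.2,0,0,0]
    - [0,0,0.5,0,0,0]
    - [0,0,1,0,0,0]
    - [0,0,3,0,0,0]
    - [0,-2,4,0,0,0]
    - [0,-3,4,0,0,0]
    - [0,0,0,0,0,0]

```text
clock: 22.75
position: [0.4846, -0.0196, 0.2483]
ee_rot: [2.37, 2.053, 0.008]
force: [0.7, -0.5, -0.3]
width: 0.005
```

```bash
python3 - <<'E'
from h import *
dk()
def pts(c,d,u0,v0,k):
    for a,col in((0.,(255,0,0)),(.1,(0,255,0))):
        for b in clampboxes(a)[:1]:
            for q in proj(c,W(DOCK,b)): cv2.circle(d,tuple(int((x-o+.5)*k) for x,o in zip(q,(u0,v0))),2,col,-1)
o=[]
for n,u0,v0 in(('side',200,175),('scene',260,165)):
    c=cam(n);d=cv2.resize(c[0][v0:v0+110,u0:u0+80],None,fx=5,fy=5,interpolation=2);pts(c,d,u0,v0,5);o.append(d)
save('c11.png',np.hstack(o))
E
```

```text
[ 0.4846 -0.0196  0.2483] [ 0.7 -0.5 -0.3] dock x,y -0.0904 -0.0092
```

View pics/c11.png

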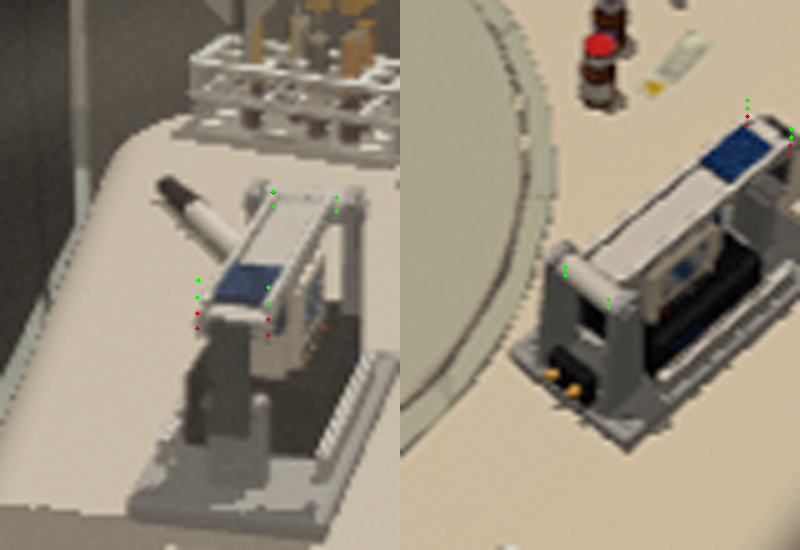

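Request:
move_arm:
  series:
    - [0,3,-4,0,0,0]
    - [0,2,-4,0,0,0]
    - [0,0,-2,0,0,0]
    - [0,0,-1,0,0,0]
    - [0,0,-0.3,0,0,0]
    - [0,0,0,0,0,0]
    - [0,0,0,0,0,0]

```text
clock: 23.55
position: [0.4825, 0.0333, 0.131]
ee_rot: [2.37, 2.061, 0.002]
force: [0.4, 0.6, -0.2]
width: 0.005
```

Request:
move_arm:
  series:
    - [0,0,-0.2,0,0,0]
    - [0,0,-0.2,0,0,0]
    - [0,0,0,0,0,0]
    - [0,0,0,0,0,0]

```text
clock: 23.95
position: [0.4819, 0.0333, 0.1262]
ee_rot: [2.37, 2.061, 0.0]
force: [0.3, 0.5, -0.9]
width: 0.008
```

Request:
move_arm:
  series:
    - [0,0,-0.1,0,0,0]
    - [0,0,-0.1,0,0,0]
    - [0,0,0,0,0,0]
    - [0,0,0,0,0,0]

```text
clock: 24.35
position: [0.4819, 0.0334, 0.1241]
ee_rot: [-2.37, -2.062, 0.0]
force: [1.1, 0.4, -0.0]
width: 0.006
```

Request:
move_arm:
  series:
    - [0,0,-0.1,0,0,0]
    - [0,0,-0.1,0,0,0]
    - [0,0,-0.05,0,0,0]
    - [0,0,0,0,0,0]
    - [0,0,0,0,0,0]

```text
clock: 24.85
position: [0.4819, 0.0333, 0.1216]
ee_rot: [-2.37, -2.062, 0.0]
force: [-0.0, 0.5, -0.0]
width: 0.001
```

Request:
move_arm:
  series:
    - [0,0,2,0,0,0]
    - [0,0,4,0,0,0]
    - [0,0,4.9,0,0,0]
    - [0,-2,4,0,0,0]
    - [0,0,0,0,0,0]
    - [0,0,0,0,0,0]
    - [0,0,0,0,0,0]

```text
clock: 25.55
position: [0.4812, 0.0135, 0.2696]
ee_rot: [-2.369, -2.061, 0.002]
force: [-0.7, -0.1, 0.1]
width: 0.007
```

```bash
python3 - <<'E'
from h import *
dk(); workorder.sign_off()
E
```

```text
[0.4812 0.0135 0.2696] [-0.7 -0.1  0.1] dock x,y -0.0581 -0.0013
the job is handed in; nothing more can be done
```

The cartridge is in the pocket, nose to the clip end, and the clamp is latched over it. I handed the job in at about 25.6 s; no verdict was reported.

- **Loading:** The pocket sat about 8 to 9 mm towards the hinge end. The cartridge went in without catching on the rim and met the seat with only about 4 N. I let go with the clamp still open, and the wrist picture showed it seated upright, about 1 mm off the midline.
- **Clamping:** I swung the arm over from behind and pressed the thumb pad at about 8 N down to the hard stop. The peak reading there was 21.7 N vertically, about 24 N in all, under the 30 N limit.
- **Latch check:** After backing off, I lowered the fingers over the pad again. There was no contact at a height where it had pushed back with about 5 N before, so the clip is holding.
- **Not settled:**
  - The last side-camera picture put the clamp tip a little above the predicted closed position, but well below where it would sit unlatched. I relied on the touch check.
  - I did not measure the final height of the cartridge under the clamp, or the final positions of the vials and bottles. Nothing was felt against the vials or bottles.

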